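# Shut and lock the wire-feeder cover

## Task

The cover of the wire feeder lying on the welding table stands part-way open. Without lifting anything, push the cover fully shut with the fingertips, then set a fingertip in the slot of the round cam fastener on it and turn it clockwise (seen from above) to its stop, so that the slot points at the cover's free edge and the panel is locked. Leave the loose parts lying on the feeder and the table where they are.

Things in the scene. Friction and masses are not known exactly. Their poses are not given: they have to be found in the camera images.
- case: The wire feeder: a fixed grey hollow case lying flat, 300 (x) by 420 (y) by 130 mm high; origin at the centre of its underside, on the table; z up, -x to the front (robot) side. The strip from y = +93 to +210 mm is a solid parts shelf (top at 130 mm) carrying two loose parts up to 50 mm tall. Other loose parts up to 70 mm tall stand 15 mm and more off its front and sides.
- cover (a joint): Opening angle (rad) of the flat bare-metal cover: 0 fully shut (stop), 0.35 to 0.8 at the start. Plate 275 mm from hinge to free edge, 298 wide (case y = -205 to +93 mm), 6 thick, underside level with the hinge line. The free edge is at the front (-x) and rises as it opens. A stiff friction hinge: it stays where left; a push of about 3 to 8 N near the free edge shuts it.
- hinge (a point): Point on the cover's hinge line (which runs along the case's y axis) in the middle of the cover's width, at x = +130, y = -56, z = 130 mm in the case frame (far side).
- press_spot (a point): A point on the cover's outer (upper) face, 250 mm from the hinge line, 25 mm from the free edge, 95 mm to the left (+y) of the fastener's axis (case y = +39 mm), good for pushing the cover shut; z is the outward normal, x points along the plate to the hinge. At z = 136 mm when shut; the face is flat round it.
- slot: The slot (walls and floor) across the cam fastener; origin at the centre of its floor, on its turning axis; z is that axis, outward from the cover, x lies along the slot. The straight slot is 32 mm wide, 76 long, 16 deep, closed at both ends, open at the top. With the cover shut it is at x = -75, y = -56, z = 140 mm in the case frame.
- dial_top (a point): Centre of the top plane of the cam fastener, 16 mm above the slot's floor (z = 156 mm when shut). The fastener is a dark steel dial 96 mm in diameter and 20 mm high on the cover, its axis 205 mm from the hinge line, in the middle of the cover's width. A short dark mark at the cover's free edge shows where the slot points when locked.
- cam (a joint): Turn of the cam fastener in rad, clockwise seen from above: 0 unlocked (slot along the case's y axis), pi/2 locked (slot along the case's x axis, pointing at the free edge), hard stops at both; starts at 0 to 0.5. Friction of about 0.12 N m holds it where it is left; no spring.
- tip_tin: Bystander: small metal tin, 48 mm diameter, 50 mm tall, on the case's shelf. Origin under its centre.
- bush: Bystander: brass bush, 40 mm outside diameter, 24 mm tall, on the case's shelf. Origin under its centre.
- slot_block: Bystander: slotted steel clamping block 50 by 130 by 25 mm, on the table beside the case. Origin under its centre.
- angle: Bystander: steel angle bracket 70 by 50 mm, 70 mm tall, on the table beside the case. Origin under its foot.
- loc_pin: Bystander: upright steel locating pin about 34 mm wide, about 60 mm tall, on the table in front of the case. Origin under its centre.

How it is judged:
By the outcome, as a careful person would: the job done as asked, in the order asked, and still so for the second after the job is handed in, with the robot touching nothing.
It also fails if it takes over 43 s, if anything falls off the work surface, if the arm or the gripper's body presses on something with over 40 N, if the wrist force passes 120 N, or if a joint passes its speed limit or range.

## Robot

A 7-joint arm with a two-finger parallel gripper is mounted at the origin on the work surface. World frame = base frame: x ahead of the robot, y to its left, z up, the work surface at z = 0. Lengths are in m, angles in rad, forces in N, time in s.
With the tool pointing down it reaches from about 0.4 to 0.9 m from the base axis. Payload 5.5 kg.
Tool frame: the origin (TCP) lies where the fingers leave the gripper's body, on its centre line; the fingertips stand 73 mm ahead of it and the grasp point (between the pads) lies 54 mm ahead of it (arm.pinch_z is the distance from the TCP to the grasp point, in m); z points along the fingers, y is the line along which they close (so a half turn about z gives the same grasp; the last joint's range is limited). The gripper opens to 85 mm and grips with 20 to 120 N. Pads are 22 mm wide; open, the fingers measure 114 mm over their backs; the gripper's body (76 mm by 85 mm) begins 54 mm behind the grasp point. The pads swing forward as they close: fully open they stand 13 mm farther back than shut.
Start: joints at [1.531, 0.501, -0.427, 1.55, 0.221, 1.138, -0.21], TCP at [0.194, -0.62, 0.304] pointing down, gripper open.
Joint ranges: [-2.88, 2.88], [-0.31, 2.03], [-1.54, 1.56], [0.2, 2.42], [-1.41, 4.55], [0.19, 2.02], [-2.57, 2.57]. Speed limits (rad/s): [2.57, 2.57, 3.14, 3.14, 3.14, 3.14, 3.14].

## Interface

Orientations are given as a unit quaternion [w, x, y, z].
In Python, from workcell import arm gives the robot as it stands. The module is installed in compiled form; this text tells all that it offers.
- The arm moves only by the shell command python3 -m crank 'ROWS' [FORCE]. ROWS is JSON, one flat list of numbers, 5 for each row, row after row: the shift along the world's x, y, z normalised to -1 to 1, where 1 is 0.2 m, then the turn about the world's z normalised to -1 to 1, where 1 is pi/4 rad, then the closure, from 0 (fully open) to 1 (shut). In form: [tx, ty, tz, twist, grip, tx, ty, tz, twist, grip, ...]. A call has 1 to 12 rows; each row is the pose to reach, as a shift and turn from the pose commanded when the call began; what a row does not reach only later rows make up. A row lasts 1/12 s, in which the tool goes at most 41.7 mm and 7.16 degrees, less where a joint would pass 70% of its speed; a pose out of reach is approached as far as the arm can. A call with a number of a shift or a turn outside -1 to 1 is refused whole. A call with a gripper value outside its range is refused whole. The fingers move at their own pace and stop on an object; FORCE is the grip in N (left out, the last holds). Time passes only in rows, so rows that repeat a pose let the fingers close. It gives the time, the measured TCP pose, the force, the opening and the grip force at its end, in the units of the state.
- arm.get_obs(): the state, without advancing time (a new reading comes with each control period).
- arm.read_camera(name): name is "scene" or "side" or "wrist"; returns the picture (420x560x3 uint8, blue, green, red); there is no depth.
- arm.get_calibration(name): a dict with "mtx" (3x3 intrinsics, pixels), "position" and "attitude" of the camera in the world; the wrist camera has in their place "mount" (4x4, takes a point from camera to tool coordinates, whose origin is the TCP and whose axes are the flange's). Camera axes: x right, y up, looking along -z (the intrinsics and any distortion apply to the point x, -y, -z); pixel columns grow to the right and rows downward; lengths in m; the calibration is good to about 2 mm. A picture is of the moment at which its call begins: read the wrist's pose just before it. get_calibration takes no time and is no camera call.
- arm.close_job(): hands the job in; it is judged then, once.
The state is a dict: "t": time; "q": joint angles; "joint_velocities": joint speeds; "joint_torque": joint torques, N m; "tool_pos": TCP position; "ee_rot": TCP orientation; "ft_force": force on the tool from outside, world axes, zero at the start; "ft_torque": the same for the moment, N m; "grip_width": finger opening in m; "gripper_force": force on a finger pad.
Only numpy, scipy, OpenCV 4.12 (cv2) and the standard library are available. Lean on these libraries where they do the work, as an engineer would, in place of code of your own. Each camera call takes 0.05 s, during which the arm holds its last target. There are 200 camera calls.

## Working session

There is one attempt and no reset: what is moved stays moved. The work goes in short steps, Python scripts to look and compute and a shell command to move; the robot and the scene stay as the last step left them, time stands still between calls to the robot, and variables do not carry over. Pictures are saved under pics/ and viewed, at most 10 in all, crops included, and the job is handed in when it is done.

```bash
mkdir -p pics; python3 - <<'E'
from workcell import arm
import cv2
o=arm.get_obs();print({k:o[k] for k in("t","q","tool_pos","ee_rot","grip_width","ft_force")})
for n in("scene","side"):
    cv2.imwrite(f"pics/{n}0.png",arm.read_camera(n))
for n in("scene","side","wrist"):print(n,arm.get_calibration(n))
E
```

```text
{'t': 0.0, 'q': array([ 1.53117149,  0.50184895, -0.42679528,  1.55146879,  0.22083421,
        1.13831736, -0.21032418]), 'tool_pos': array([ 0.19361967, -0.61990103,  0.30285108]), 'ee_rot': array([-9.79361331e-04,  9.88554590e-01,  1.50860351e-01, -1.33198312e-04]), 'grip_width': 0.08549689179255392, 'ft_force': array([-0.1398536 ,  0.81726109,  1.12171132])}
scene {'mtx': array([[507.31726141,   0.        , 276.0455101 ],
       [  0.        , 507.31726141, 213.86647144],
       [  0.        ,   0.        ,   1.        ]]), 'position': array([ 1.2041279 , -0.19316836,  0.97369601]), 'attitude': array([0.78034224, 0.2635371 , 0.18417235, 0.53637182])}
side {'mtx': array([[510.56852319,   0.        , 280.73299365],
       [  0.        , 510.56852319, 213.05579467],
       [  0.        ,   0.        ,   1.        ]]), 'position': array([-0.09409191,  0.19571624,  0.88836056]), 'attitude': array([-0.58004034, -0.2206229 ,  0.29044177,  0.72836963])}
wrist {'mtx': array([[329.41091595,   0.        , 280.35592288],
       [  0.        , 329.41091595, 209.62687247],
       [  0.        ,   0.        ,   1.        ]]), 'mount': array([[ 2.03685872e-04,  9.43617760e-01,  3.31036978e-01,
         8.55302641e-02],
       [ 9.99999949e-01, -1.10171240e-04, -3.01254329e-04,
         8.20508260e-04],
       [-2.47798181e-04,  3.31037022e-01, -9.43617734e-01,
        -6.95125189e-02],
       [ 0.00000000e+00,  0.00000000e+00,  0.00000000e+00,
         1.00000000e+00]])}
```

View pics/scene0.png

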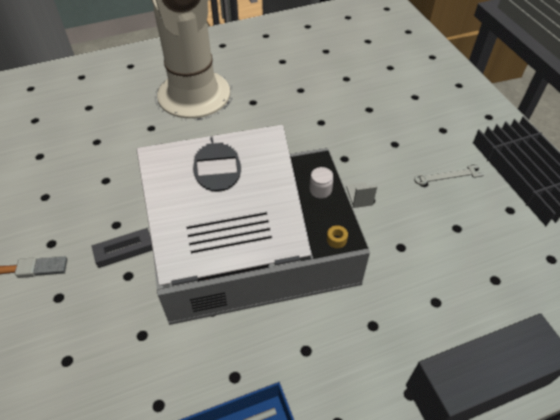

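View pics/side0.png

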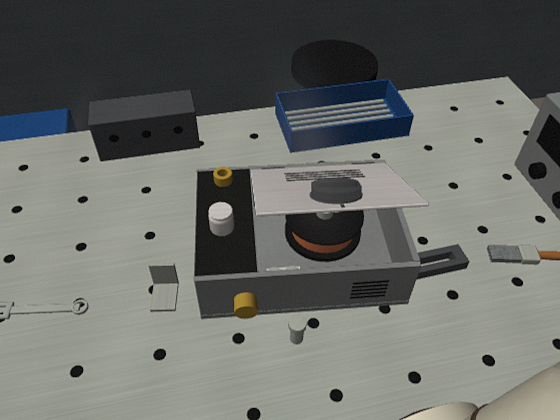

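The scene view shows the case from its far side, with the cover corners at about (138,147) and (284,127) and the dial at (217,167). The side view shows the cover free edge from (257,213) to (427,205). I'll fit the pose from these corners.

```bash
cat > h.py <<'E'
import numpy as np,cv2
from workcell import arm
from scipy.optimize import least_squares
from scipy.spatial.transform import Rotation as R
def proj(n,P,tp=None):
    c=arm.get_calibration(n)
    p,q=c["position"],c["attitude"]
    X=(np.atleast_2d(P)-p)@R.from_quat(np.r_[q[1:],q[0]]).as_matrix()
    u=X*[1,-1,-1]@c["mtx"].T
    return u[:,:2]/u[:,2:]
def world(p,P): # case->world (m)
    c,s=np.cos(p[2]),np.sin(p[2]);P=np.atleast_2d(P)
    return P@np.array([[c,s,0],[-s,c,0],[0,0,1]])+[p[0],p[1],0]
def cov(th,d,y,h): # cover coords: distance from hinge, case y, height over underside
    return [.130-d*np.cos(th)+h*np.sin(th),y,.130+d*np.sin(th)+h*np.cos(th)]
E
cat > fit.py <<'E'
from h import *
S=[((.15,.21,.13),(367,252)),((-.15,.21,.13),(329,151)),((.15,-.21,.13),(160,290)),((.15,-.21,0),(171,321)),((.15,.21,0),(361,284))]
D=[((-.15,.21,.13),(197,276)),((-.15,-.21,.13),(414,268)),((-.15,.21,0),(202,317)),((-.15,-.21,0),(409,303)),((.15,.21,.13),(196,171))]
C=[("scene",(.275,-.205,.006),(138,147)),("scene",(.275,.093,.006),(284,127)),("side",(.275,.093,.003),(257,213)),("side",(.275,-.205,.003),(427,205)),("scene",(.205,-.056,.026),(217,165))]
def f(p):
    r=[proj("scene",world(p,[a for a,_ in S]))-[b for _,b in S],proj("side",world(p,[a for a,_ in D]))-[b for _,b in D]]
    r+=[proj(n,world(p,cov(p[3],*a)))-b for n,a,b in C]
    return np.vstack(r).ravel()
s=least_squares(f,[.6,0,0,.5],loss="soft_l1")
print(s.x,s.fun.reshape(-1,2).round(1).tolist())
p=s.x;np.save("p.npy",p)
for n in("scene","side"):
    im=cv2.imread(f"pics/{n}0.png")
    im=cv2.resize(im,None,fx=2,fy=2,interpolation=2)
    def pl(P,c):
        cv2.polylines(im,[(proj(n,world(p,P))*2+.5).round().astype(int)],True,c,1)
    for z in(0,.13): pl([(a,b,z) for a,b in((.15,.21),(-.15,.21),(-.15,-.21),(.15,-.21))],(0,255,0))
    pl([cov(p[3],a,b,.006) for a,b in((0,-.205),(.275,-.205),(.275,.093),(0,.093))],(0,0,255))
    for r,h in((.048,.026),):
        pl([cov(p[3],.205+r*np.cos(t),-.056+r*np.sin(t),h) for t in np.arange(0,6.28,.2)],(255,0,255))
    for k,col in((0,(255,0,0)),(.25,(0,200,255)),(.5,(0,255,0))):
      # clockwise from above: y axis turns toward +x => slot dir (sin k, cos k)
      pl([cov(p[3],.205-v*np.sin(k),-.056+v*np.cos(k),.026) for v in(-.038,.038)],col)
    u=proj(n,world(p,cov(p[3],.205,-.056,.026)))[0]*2
    x,y=(u-[250,150]).astype(int); x=max(x,0);y=max(y,0)
    cv2.imwrite(f"pics/{n}ov.png",im[y:y+420,x:x+500])
q=lambda t,d,y,h:world(p,cov(t,d,y,h))[0].round(4)
print("press",q(p[3],.25,.039,.006),q(0,.25,.039,.006),"dial",q(0,.205,-.056,.026))
E
python3 fit.py; python3 -c "
import cv2,numpy as np
a=cv2.imread('pics/sceneov.png');b=cv2.imread('pics/sideov.png');h=min(len(a),len(b));cv2.imwrite('pics/ov.png',np.hstack([a[:h,:400],b[:h,:400]]) )"
```

```text
[ 0.57701596 -0.01231373 -0.14658287  0.47527792] [[3.5, 1.0], [-0.7, -3.6], [-3.3, 4.4], [-2.3, 3.7], [0.9, 1.6], [-5.3, 4.8], [6.2, -1.1], [-2.9, 1.9], [-2.6, 2.3], [0.2, -2.6], [-1.6, -0.3], [-0.6, -3.2], [-2.8, 0.9], [0.7, -0.2], [0.2, 0.3]]
press [0.4941 0.0393 0.2497] [0.464  0.0438 0.136 ] dial [ 0.4946 -0.0568  0.156 ]
```

View pics/ov.png

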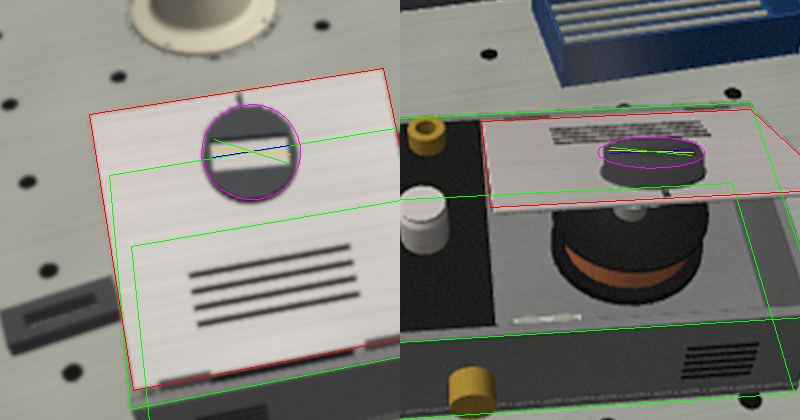

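The fit is good: the cover and dial outlines overlay correctly. Opening is about 0.475 rad, case yaw about -8.4°, and the cam about 0.05–0.1 rad. Next I'll move over the press spot with the fingers shut.

```bash
python3 -m crank '[0.1,0.2,0.4,0,1, 0.45,1,0.5,0,1,0.45,1,0.5,0,1,0.45,1,0.5,0,1,0.45,1,0.5,0,1,0.45,1,0.5,0,1,0.45,1,0.5,0,1]'
python3 -m crank '[0.5,1,0,0,1,0.5,1,0,0,1,0.5,1,0,0,1,0.5,1,0,0,1,0.5,1,0,0,1,0.5,1,0,0,1]'
python3 -m crank '[0.5,1,0,0,1,0.5,1,0,0,1,0.5,1,0,0,1,0.5,1,0,0,1,0.5,1,0,0,1,0.5,1,0,0,1]'
python3 -c "
from workcell import arm;o=arm.get_obs();print(o['q'],o['ee_rot'],o['tool_pos'],o['ft_force'],o['t'])"
```

```text
t: 0.68
tool_pos: [0.2894, -0.4135, 0.4068]
ee_rot: [0.001, 0.988, 0.156, 0.001]
ft_force: [1.6, -0.8, 0.1]
grip_width: 0.0006
gripper_force: 0.0
t: 1.18
tool_pos: [0.3861, -0.2145, 0.4041]
ee_rot: [-0.0, 0.988, 0.154, 0.0]
ft_force: [-0.4, 0.5, -0.7]
grip_width: 0.0
gripper_force: 0.0
t: 1.68
tool_pos: [0.4852, -0.0144, 0.4044]
ee_rot: [-0.001, 0.988, 0.154, 0.001]
ft_force: [-0.2, 0.9, 1.2]
grip_width: 0.0002
gripper_force: 0.0
[ 0.85432885  0.16531949 -0.96984959  1.81051726  0.1415555   1.23768358
 -1.41666118] [-0.00115795  0.98805074  0.15411941  0.00126935] [ 0.4852249  -0.01435379  0.40437961] [-0.17662475  0.89417687  1.17373171] 1.6833
```

```bash
python3 -m crank '[0.045,0.265,0,0.5,1,0.045,0.265,-0.3,1,1,0.045,0.265,-0.3,1,1,0.045,0.265,-0.3,1,1,0.045,0.265,-0.3,1,1,0.045,0.265,-0.3,1,1,0.045,0.265,-0.3,1,1,0.045,0.265,-0.3,1,1]'
python3 -m crank '[0,0,-0.05,0,1,-0.01,0,-0.1,0,1,-0.02,0,-0.15,0,1,-0.02,0,-0.15,0,1]'
```

```text
t: 2.35
tool_pos: [0.4927, 0.0323, 0.3434]
ee_rot: [-0.0, 0.855, 0.518, -0.0]
ft_force: [-0.2, 0.5, -0.1]
grip_width: 0.0003
gripper_force: 0.0
t: 2.68
tool_pos: [0.4872, 0.0323, 0.3114]
ee_rot: [-0.001, 0.856, 0.518, -0.002]
ft_force: [-1.1, -0.2, 0.0]
grip_width: -0.0001
gripper_force: 0.0
```

```bash
python3 - <<'E'
from h import *
a=arm.read_camera("side")[120:270,200:440];b=arm.read_camera("scene")[60:210,100:340]
cv2.imwrite("pics/touch.png",cv2.resize(np.hstack([a,b]),(800,250),interpolation=2))
E
```

```text
(no output)
```

View pics/touch.png

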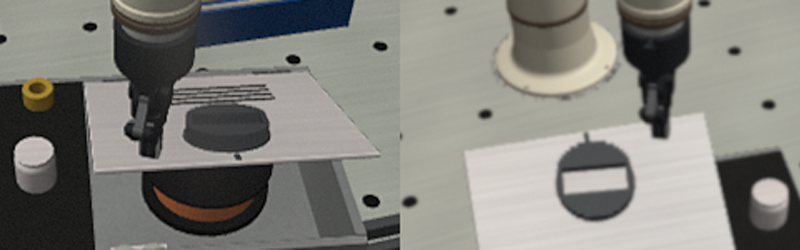

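The tip is over the cover near its free edge, with the dial clear of it and no contact yet. I'll continue down along the arc.

```bash
python3 -m crank '[-0.02,0,-0.07,0,1,-0.02,0,-0.14,0,1,-0.04,0,-0.2,0,1,-0.04,0,-0.2,0,1]'
python3 -m crank '[-0.02,0,-0.07,0,1,-0.02,0,-0.14,0,1,-0.04,0,-0.2,0,1,-0.04,0,-0.2,0,1]'
```

```text
t: 3.12
tool_pos: [0.4795, 0.0325, 0.2724]
ee_rot: [-0.001, 0.856, 0.518, -0.001]
ft_force: [-0.8, -1.2, -0.3]
grip_width: 0.0004
gripper_force: 0.0
t: 3.45
tool_pos: [0.4718, 0.0324, 0.2329]
ee_rot: [-0.001, 0.856, 0.518, -0.001]
ft_force: [-0.1, 0.1, 0.2]
grip_width: 0.0
gripper_force: 0.0
```

```bash
python3 - <<'E'
from h import *
print(arm.get_obs()["ft_force"])
a=arm.read_camera("side")[120:290,190:440];b=arm.read_camera("scene")[60:230,100:350]
cv2.imwrite("pics/touch2.png",cv2.resize(np.hstack([a,b]),(800,272),interpolation=2))
E
```

```text
[-0.08654202  0.13164142  0.24868282]
```

View pics/touch2.png

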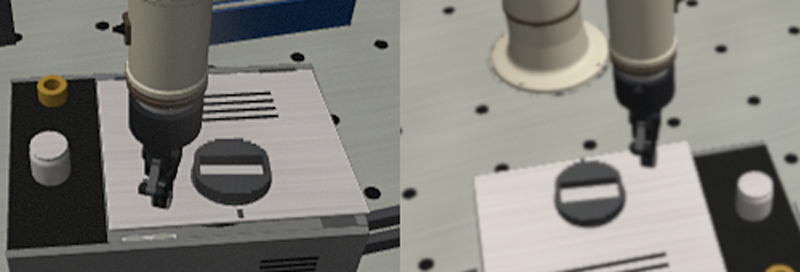

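The cover follows the tip and is nearly shut. The tip sits well inside the plate, clear of the dial.

```bash
python3 -m crank '[-0.01,0,-0.05,0,1,-0.01,0,-0.09,0,1,-0.01,0,-0.09,0,1]'
python3 -m crank '[0,0,-0.02,0,1,0,0,-0.04,0,1,0,0,-0.04,0,1]'
python3 -m crank '[0,0,-0.02,0,1,0,0,-0.02,0,1]'
```

```text
t: 3.8
tool_pos: [0.4705, 0.0324, 0.2149]
ee_rot: [-0.0, 0.856, 0.518, -0.0]
ft_force: [-0.8, -0.5, 0.1]
grip_width: -0.0001
gripper_force: 0.0
t: 4.05
tool_pos: [0.4707, 0.0326, 0.2086]
ee_rot: [0.0, 0.856, 0.518, -0.001]
ft_force: [-4.6, -1.2, 12.0]
grip_width: -0.0003
gripper_force: 6.6
t: 4.22
tool_pos: [0.471, 0.033, 0.2081]
ee_rot: [0.002, 0.856, 0.518, -0.002]
ft_force: [-20.2, -4.6, 59.7]
grip_width: -0.0002
gripper_force: 29.6
```

Contact is at tip z ≈ 0.1355 with the force rising steeply, so the cover is shut. Lift, turn, part-open the fingers and re-measure.

```bash
python3 -m crank '[0,0,0.1,0,1,0,0,0.3,0,1,0,0,0.6,0.2,0.6,0,0,0.75,1,0.6,0,0,0.75,1,0.6,0,0,0.75,1,0.6,0,0,0.75,1,0.6,0,0,0.75,1,0.6,0,0,0.75,1,0.6,0,0,0.75,1,0.6,0,0,0.75,1,0.6]'
python3 -m crank '[0,0.2,0,1,0.6,0,0.2,0,1,0.6,0,0.2,0,1,0.6,0,0.2,0,1,0.6,0,0.2,0,1,0.6,0,0.2,0,1,0.6,0,0.2,0,1,0.6]'
python3 - <<'E'
from h import *
p=np.load("p.npy")
o=arm.get_obs();print(o["q"][6],o["tool_pos"],o["ft_force"],o["grip_width"])
for n in("scene","side"):cv2.imwrite(f"pics/{n}1.png",arm.read_camera(n))
out=[]
for n in("scene","side"):
    u=proj(n,world(p,(-.075,-.056,.156)))[0];x,y=(u-[66,50]).astype(int);print(n,x,y)
    out.append(cv2.resize(cv2.imread(f"pics/{n}1.png")[y:y+100,x:x+133],(798//2,300),interpolation=2))
cv2.imwrite("pics/d1.png",np.hstack(out))
E
```

```text
t: 5.13
tool_pos: [0.4708, 0.0324, 0.3536]
ee_rot: [-0.0, 0.593, 0.805, 0.0]
ft_force: [-0.2, 0.2, -0.6]
grip_width: 0.0341
gripper_force: 0.0
t: 5.72
tool_pos: [0.4708, 0.0726, 0.3536]
ee_rot: [-0.0, 0.237, 0.972, 0.0]
ft_force: [-0.3, -0.4, -0.8]
grip_width: 0.0339
gripper_force: 0.0
0.4100025319894592 [0.47082026 0.0726098  0.35360788] [-0.31389457 -0.3787866  -0.8490323 ] 0.03389505867468298
scene 152 132
side 267 181
```

View pics/d1.png

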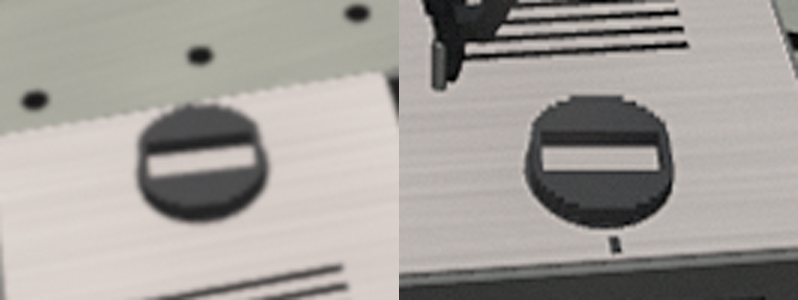

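Scene crop: slot rim corners (147,138), (255,128), (255,167), (149,177). Side crop: about (540,131) to (660,172). The slot centre is within 1 px of the prediction, and I'll compute its angle now.

```bash
cat >> h.py <<'E'
def back(n,uv,z):
    c=arm.get_calibration(n);q=c["attitude"]
    d=np.linalg.solve(c["mtx"],[*uv,1])*[1,-1,-1]
    d=R.from_quat(np.r_[q[1:],q[0]]).apply(d);p=c["position"]
    return p+d*(z-p[2])/d[2]
E
python3 - <<'E'
from h import *
for n,o,a,b in(("scene",(152,132),(148,157.5),(255,147.5)),("side",(267,181),(141.5,150.5),(260,151.5))):
    A,B=[back(n,np.array(o)+np.array(v)/3,.156) for v in(a,b)]
    d=A-B;print(n,(A+B)/2,np.hypot(*d[:2]),np.degrees(np.arctan2(d[1],d[0])))
E
```

```text
scene [ 0.49476592 -0.056196    0.156     ] 0.0760520248340299 -104.0329333638846
side [ 0.49511274 -0.0587251   0.156     ] 0.07499393618360495 76.84571933680174
```

```bash
python3 -m crank '[0.12,-0.2,0,0.15,0.6,0.12,-0.4,0,0.305,0.6,0.12,-0.65,-0.1,0.305,0.6,0.12,-0.65,-0.3,0.305,0.6,0.12,-0.65,-0.45,0.305,0.6,0.12,-0.65,-0.45,0.305,0.6,0.12,-0.65,-0.45,0.305,0.6]'
python3 - <<'E'
from h import *
o=arm.get_obs();print(o["tool_pos"],o["ee_rot"],o["q"][6])
out=[]
for n in("scene","side"):
    im=arm.read_camera(n);x,y={"scene":(152,112),"side":(267,161)}[n]
    out.append(cv2.resize(im[y:y+133,x:x+133],(399,399),interpolation=2))
cv2.imwrite("pics/d2.png",np.hstack(out))
E
```

```text
t: 6.4
tool_pos: [0.4939, -0.0572, 0.2633]
ee_rot: [-0.002, 0.122, 0.993, 0.0]
ft_force: [0.0, 1.3, 1.1]
grip_width: 0.0341
gripper_force: 0.0
[ 0.49390853 -0.05717867  0.26327982] [-1.67918854e-03  1.21867537e-01  9.92544900e-01  3.24615680e-04] 0.7589613531616073
```

View pics/d2.png

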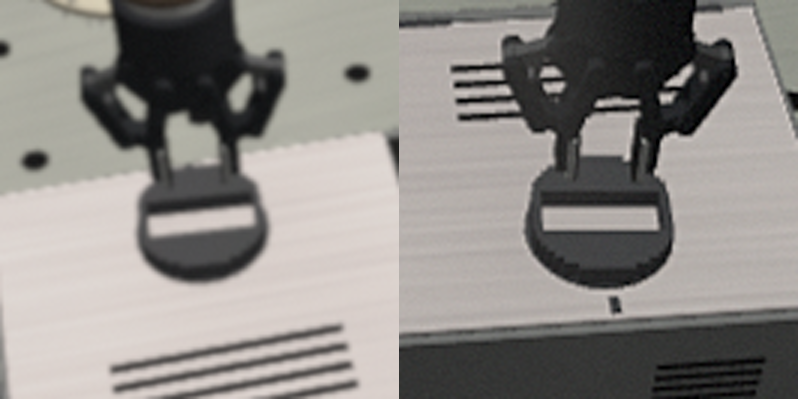

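Both fingers are above the slot, aligned with it and centred. I'll lower them into it.

```bash
python3 -m crank '[0.005,0,-0.1,0,0.6,0.005,0,-0.2,0,0.6,0.005,0,-0.23,0,0.6,0.005,0,-0.23,0,0.6]'
python3 -m crank '[0,0,0,-0.15,0.6,0,0,0,-0.3,0.6,0,0,0,-0.45,0.6,0,0,0,-0.6,0.6,0,0,0,-0.6,0.6]'
python3 -c "
from workcell import arm;o=arm.get_obs();print(o['ft_torque'],o['q'])"
```

```text
t: 6.83
tool_pos: [0.4961, -0.0566, 0.2186]
ee_rot: [0.0, 0.121, 0.993, -0.0]
ft_force: [0.4, -0.6, -0.4]
grip_width: 0.0341
gripper_force: 0.0
t: 7.25
tool_pos: [0.497, -0.0565, 0.2201]
ee_rot: [0.002, 0.351, 0.936, 0.0]
ft_force: [-0.4, 0.3, -0.0]
grip_width: 0.0341
gripper_force: 0.4
[ 0.12786738 -0.01751238  0.04578708] [ 0.98643399  0.62156934 -1.20002131  1.98408427  0.69120043  1.02206566
  0.30976969]
```

```bash
python3 -m crank '[-0.005,0,-0.02,0,0.6,-0.005,0,-0.025,-0.15,0.6,-0.005,0,-0.025,-0.3,0.6,-0.005,0,-0.025,-0.45,0.6,-0.005,0,-0.025,-0.6,0.6,-0.005,0,-0.025,-0.6,0.6]'
python3 - <<'E'
from h import *
o=arm.get_obs();print(o["ft_torque"])
out=[]
for n in("scene","side"):
    im=arm.read_camera(n);x,y={"scene":(152,112),"side":(267,161)}[n]
    out.append(cv2.resize(im[y:y+133,x:x+133],(399,399),interpolation=2))
cv2.imwrite("pics/d3.png",np.hstack(out))
E
```

```text
t: 7.75
tool_pos: [0.4967, -0.0579, 0.2143]
ee_rot: [0.002, 0.559, 0.829, 0.001]
ft_force: [3.8, -1.5, 0.5]
grip_width: 0.0345
gripper_force: 1.5
[-0.2375285  -0.77878126  0.04914932]
```

View pics/d3.png

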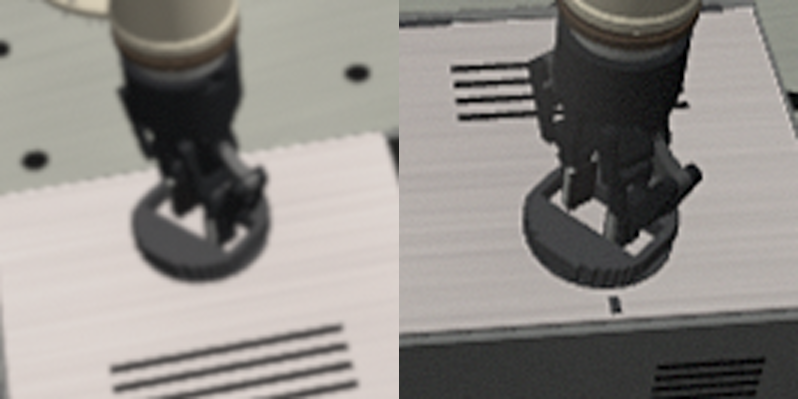

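The fingers sit in the slot and the dial turns with them. Carry on to the stop.

```bash
python3 -m crank '[-0.005,0,0,-0.15,0.6,-0.005,0,0,-0.3,0.6,-0.005,0,0,-0.45,0.6,-0.005,0,0,-0.6,0.6,-0.005,0,0,-0.7,0.6,-0.005,0,0,-0.8,0.6,-0.005,0,0,-0.8,0.6]'
python3 -c "
from workcell import arm;o=arm.get_obs();print(o['ft_torque'])"
python3 -m crank '[0,0,0,-0.08,0.6,0,0,0,-0.08,0.6]'
python3 -c "
from workcell import arm;o=arm.get_obs();print(o['ft_torque'])"
python3 -m crank '[0,0,0,-0.07,0.6,0,0,0,-0.07,0.6]'
python3 -c "
from workcell import arm;o=arm.get_obs();print(o['ft_torque'])"
```

```text
t: 8.43
tool_pos: [0.496, -0.0588, 0.214]
ee_rot: [0.002, 0.787, 0.616, 0.001]
ft_force: [4.1, -4.7, 0.7]
grip_width: 0.0341
gripper_force: 2.5
[-1.02131059 -0.70964246  0.03144775]
t: 8.6
tool_pos: [0.4955, -0.0587, 0.2138]
ee_rot: [0.002, 0.806, 0.592, 0.001]
ft_force: [4.5, -4.9, 1.7]
grip_width: 0.034
gripper_force: 2.9
[-1.03085994 -0.74791923  0.06922837]
t: 8.77
tool_pos: [0.4953, -0.0587, 0.2136]
ee_rot: [0.001, 0.822, 0.57, 0.001]
ft_force: [3.0, -5.1, 1.2]
grip_width: 0.0344
gripper_force: 2.8
[-0.94426576 -0.67100363  0.07507307]
```

```bash
for i in 1; do python3 -m crank '[0,0,0,-0.07,0.6,0,0,0,-0.07,0.6]'; done
python3 - <<'E'
from h import *
print(arm.get_obs()["ft_torque"])
out=[]
for n in("scene","side"):
    im=arm.read_camera(n);x,y={"scene":(152,112),"side":(267,161)}[n]
    out.append(cv2.resize(im[y:y+133,x:x+133],(399,399),interpolation=2))
cv2.imwrite("pics/d4.png",np.hstack(out))
E
```

```text
t: 8.93
tool_pos: [0.4952, -0.0587, 0.2136]
ee_rot: [0.002, 0.837, 0.548, 0.0]
ft_force: [4.3, -6.6, 3.1]
grip_width: 0.0342
gripper_force: 18.8
[-1.20009614 -0.86042317  1.01885478]
```

View pics/d4.png

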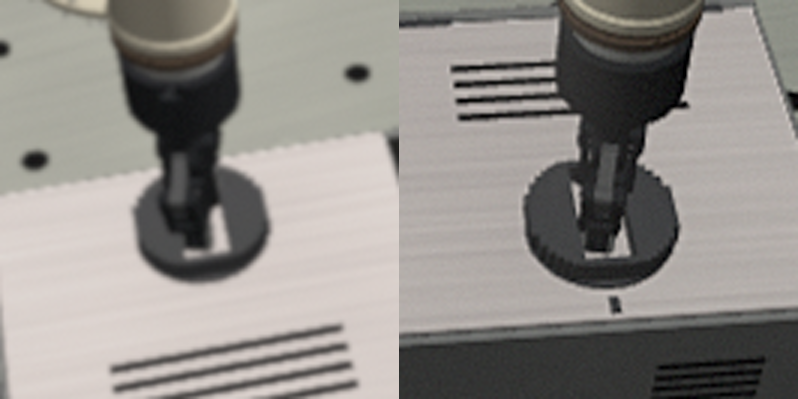

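The torque jumped to 1 N m, so the stop is reached and the slot points at the mark. Centre the fingers in the slot's play and withdraw straight up.

```bash
python3 -m crank '[0,0,0,0.12,0.6,0,0,0,0.27,0.6,0,0,0,0.27,0.6,0,0,0.1,0.27,0.6,0,0,0.3,0.27,0.6,0,0,0.6,0.27,0.6,-0.2,0.3,0.9,0.27,0.6,-0.4,0.5,0.9,0.27,0.6,-0.4,0.7,0.9,0.27,0.6,-0.4,0.7,0.9,0.27,0.6]'
python3 - <<'E'
from h import *
print(arm.get_obs()["ft_force"])
p=np.load("p.npy");out=[]
for n in("scene","side"):
    im=arm.read_camera(n)
    u=proj(n,world(p,[(-.075-.038,-.056,.156),(-.075+.038,-.056,.156)]));print(n,u.round(1))
    x,y={"scene":(152,80),"side":(200,150)}[n]
    out.append(cv2.resize(im[y:y+200,x:x+200],(400,400),interpolation=2))
cv2.imwrite("pics/d5.png",np.hstack(out))
E
```

```text
t: 9.87
tool_pos: [0.4195, 0.0688, 0.3878]
ee_rot: [-0.001, 0.776, 0.631, -0.001]
ft_force: [0.6, 0.0, 1.1]
grip_width: 0.0341
gripper_force: 0.0
[0.57973712 0.0445819  1.08647762]
scene [[216.3 170. ]
 [221.7 196.3]]
side [[336.2 247.3]
 [330.  216.9]]
```

View pics/d5.png

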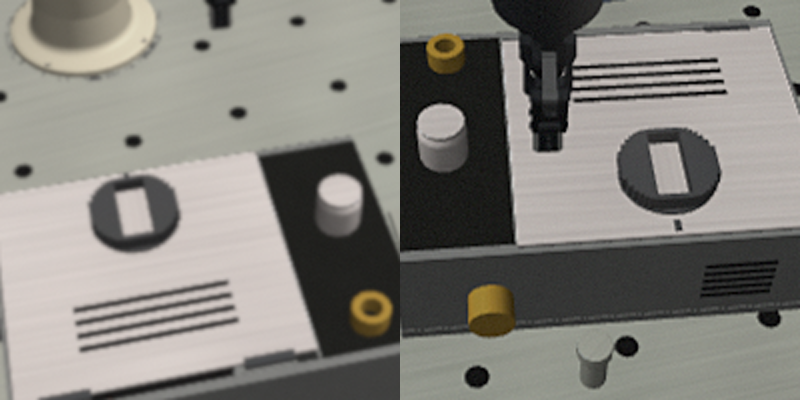

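The cover is flush, the slot points at the mark, the loose parts haven't moved and the robot is clear. Handing in.

```bash
python3 -c "
from workcell import arm;print(arm.close_job())"
```

```text
the job is handed in; nothing more can be done
None
```

The cover is pushed fully shut, the cam fastener is turned clockwise to its stop with the slot pointing at the free-edge mark, and the job is handed in at about 10 s with the robot clear; the loose parts I could see in the last pictures had not moved.

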